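Slide a carved printing block under the hand rest

TASK

Push the carved printing block along the bench with the fingertips, blue-banded end first, under the low bridge of the hand rest until that end sits flush against the brass stop behind it. Keep the block flat on the bench all the way: do not grasp, lift, tip or flick it. Leave the tools and ink around it where they are.

Things in the scene. Friction and masses are not known exactly. Their poses are not given: they have to be found in the camera images.
- bridge: hand rest fixed to the bench: dark wooden bridge deck on two brown side rails, brass stop strip across the far end. Origin on the bench under the deck's middle; +x = direction the block slides in. Deck x -25 to 25 mm, y +-88 mm, underside 24, top 42 mm above the bench. Rails x -25 to 100 mm, 24 mm tall, inner faces at y +-54 mm (opening 108 mm). Open above between deck and stop
- stop_face (a point): middle of the foot of the brass stop's near face, 80 mm along +x from the hand rest's origin, on the bench; the stop is 16 mm tall; same axes as the hand rest
- mouth (a point): middle of the mouth of the passage, at bench level under the near edge of the deck, 25 mm along -x from the hand rest's origin; same axes
- block: flat pale wooden printing block, carved pattern on top, 150 long (x) x 92 wide (y) x 20 mm thick, about 0.24 kg (varies), lying on the bench on the -x side of the hand rest. Origin at the centre of its underside; +x points to its nose (blue band), which goes in first. Home against the stop, its tail stands 45 mm out of the deck's near edge
- block_nose (a point): middle of the lower edge of the block's nose end (blue band), 75 mm along +x from its origin; block's axes
- block_tail (a point): middle of the lower edge of the block's tail end, 75 mm along -x from its origin; block's axes
- gouge_a: carving gouge with pale square wooden handle, about 165 x 14 x 14 mm, lying, loose; a bystander, leave it. Origin at bench level, near its middle
- gouge_b: carving gouge with brown square wooden handle, about 165 x 14 x 14 mm, lying, loose; a bystander, leave it. Origin at bench level, near its middle
- ink_tin: closed ink tin with blue band, 62 mm across, 45 mm tall, standing, loose; a bystander, leave it. Origin at bench level, near its middle
- ink_jar: small lidded ink jar with black cap, 52 mm across, 65 mm tall, standing, loose; a bystander, leave it. Origin at bench level, near its middle
- whetstone: grey whetstone, 150 x 50 x 22 mm, lying flat, loose; a bystander, leave it. Origin at bench level, near its middle
- mallet: wooden mallet lying down, about 225 mm long, head 90 mm wide and 50 mm tall, loose; a bystander, leave it. Origin at bench level, near its middle
- brayer: ink roller lying down, about 155 mm long, black roller 100 mm wide, 40 mm tall, loose; a bystander, leave it. Origin at bench level, near its middle
Things that resemble listed ones, but are neither listed nor needed, are in the scene too. Of the things shaped like the block, the wooden one is meant.

How it is judged:
By the outcome, as a careful person would: the job done as asked, in the order asked, and still so for the second after the job is handed in, with the robot touching nothing.
It also fails if it takes over 67 s, if anything falls off the work surface, if the arm or the gripper's body presses on something with over 40 N, if the wrist force passes 120 N, or if a joint passes its speed limit or range.

ROBOT

A 7-joint arm with a two-finger parallel gripper is mounted at the origin on the work surface. World frame = base frame: x ahead of the robot, y to its left, z up, the work surface at z = 0. Lengths are in m, angles in rad, forces in N, time in s.
With the tool pointing down it reaches from about 0.4 to 0.85 m from the base axis. Payload 10.4 kg.
Tool frame: the origin (TCP) lies midway between the tips of the shut fingers; the grasp point (between the pads) lies manip.pinch_z behind it (manip.pinch_z is the distance from the TCP to the grasp point, in m); z points along the fingers, y is the direction in which the jaws open and shut (so a half turn about z gives the same grasp; the last joint's range is limited). The gripper opens to 85 mm and grips with 20 to 120 N. Pads are 22 mm wide; open, the fingers measure 114 mm over their backs; the gripper's body (76 mm by 85 mm) begins 54 mm behind the grasp point. The pads swing forward as they close: fully open they stand 13 mm farther back than shut.
Start: joints at [-1.348, 0.332, -0.065, 1.46, 0.022, 1.35, -0.088], TCP at [0.152, 0.606, 0.231] pointing down, gripper open.
Joint ranges: [-2.6, 2.6], [-0.5, 2.12], [-1.47, 1.34], [0.16, 2.42], [-1.27, 4.41], [0.06, 2.06], [-2.6, 2.6]. Speed limits (rad/s): [2.22, 2.22, 2.79, 2.79, 3.14, 3.14, 3.14].

INTERFACE

Orientations are given as a unit quaternion [x, y, z, w].
In Python, from workcell import manip gives the robot as it stands.
- The arm moves only by the shell command python3 -m handwheel 'ROWS' [FORCE]. ROWS is JSON, a list that holds one entry, the list of rows, each a list of 7 numbers: the shift along the tool's x, y, z in m, then the turn, a rotation vector about the tool's x, y, z in rad, then the finger opening in m, from 0 to 0.0854. In form: [[[tx, ty, tz, ax, ay, az, claw], ...]]. A call has 1 to 8 rows; each row is the pose to reach, as a shift and turn from the pose commanded when the call began, along the tool's axes at that moment; what a row does not reach only later rows make up. A row lasts 1/8 s, in which the tool goes at most 62.5 mm and 10.7 degrees, less where a joint would pass 70% of its speed; a pose out of reach is approached as far as the arm can. A call with a gripper value outside its range is refused whole. The fingers move at their own pace and stop on an object; FORCE is the grip in N (left out, the last holds). Time passes only in rows, so rows that repeat a pose let the fingers close. It gives the time, the measured TCP pose, the force and the opening at its end, in the units of the state.
- manip.get_obs(): the state, without advancing time (a new reading comes with each control period).
- manip.camera(name): name is "scene" or "top" or "wrist"; returns the picture (480x640x3 uint8, blue, green, red); there is no depth.
- manip.calibration(name): a dict with "fx", "fy", "cx", "cy" (pixels), "k1" (the pictures are not rectified: a ray, as slopes to the right and down, at radius r is drawn at 1 + k1 r^2 times it, then the intrinsics apply), "view" (4x4, takes a point from world to camera coordinates); the wrist camera has in their place "tool_from_camera" (4x4, takes a point from camera to tool coordinates, whose origin is the TCP and whose axes are the flange's). Camera axes: x right, y up, looking along -z (the intrinsics and any distortion apply to the point x, -y, -z); pixel columns grow to the right and rows downward; lengths in m; the calibration is good to about 2 mm. A picture is of the moment at which its call begins: read the wrist's pose just before it. calibration takes no time and is no camera call.
- manip.hand_in(): hands the job in, once; it reports no verdict.
The state is a dict: "clock": time; "joint_pos": joint angles; "joint_velocities": joint speeds; "tau": joint torques, N m; "position": TCP position; "ee_rot": TCP orientation; "ft_force": force on the tool from outside, world axes, zero at the start; "torque": the same for the moment, N m; "grip_width": opening from 0.0 (shut) to 1.0 (fully open).
Only numpy, scipy, OpenCV 4.12 (cv2) and the standard library are available. Lean on these libraries where they do the work, as an engineer would, in place of code of your own. Each camera call takes 0.05 s, during which the arm holds its last target.

## Working session

There is one attempt and no reset: what is moved stays moved. The work goes in short steps, Python scripts to look and compute and a shell command to move; the robot and the scene stay as the last step left them, time stands still between calls to the robot, and variables do not carry over. Pictures are saved under pics/ and viewed, and the job is handed in when it is done.

```bash
mkdir -p pics; ls; python3 - <<'E'
from workcell import manip
import cv2,json
o=manip.get_obs(); print({k:o[k] for k in('clock','position','ee_rot','grip_width','ft_force')}, manip.pinch_z)
for n in('scene','top','wrist'):
    cv2.imwrite(f'pics/{n}0.png',manip.camera(n)); print(n,manip.calibration(n))
E
```

```text
pics
{'clock': 0.0, 'position': array([0.15200157, 0.60585082, 0.23052049]), 'ee_rot': array([ 1.22577973e-01,  9.92458640e-01, -6.97460446e-04, -5.31760377e-05]), 'grip_width': 0.9990759274363791, 'ft_force': array([-0.59619779, -0.40807676,  0.07253314])} 0.0187
scene {'fx': 530.7337478435319, 'fy': 530.7337478435319, 'cx': 310.88285863300655, 'cy': 237.43641751034795, 'k1': -0.09628812572614986, 'view': array([[ 0.37377764,  0.92749521,  0.00655096, -0.20361475],
       [-0.76899087,  0.3059364 ,  0.56129845,  0.42364386],
       [ 0.51859745, -0.21483844,  0.82758754, -1.66547215],
       [ 0.        ,  0.        ,  0.        ,  1.        ]])}
top {'fx': 471.3045919457564, 'fy': 471.3045919457564, 'cx': 324.7738572366037, 'cy': 239.65744567981562, 'k1': 0.010629501433788904, 'view': array([[-0.0938865 , -0.99558186, -0.00144079,  0.04083015],
       [ 0.97327538, -0.09208737,  0.21036858, -0.58737269],
       [-0.20957183,  0.01834848,  0.97762108, -0.91424673],
       [ 0.        ,  0.        ,  0.        ,  1.        ]])}
wrist {'fx': 426.3147521437825, 'fy': 426.3147521437825, 'cx': 312.46842273995105, 'cy': 231.06127601083114, 'k1': -0.05917114187853363, 'tool_from_camera': array([[-1.13091699e-03,  9.60556231e-01,  2.78083526e-01,
         7.12832280e-02],
       [ 9.99999206e-01,  9.31908490e-04,  8.47822900e-04,
         7.47517041e-04],
       [ 5.55233170e-04,  2.78084265e-01, -9.60556523e-01,
        -1.42270516e-01],
       [ 0.00000000e+00,  0.00000000e+00,  0.00000000e+00,
         1.00000000e+00]])}
```

View pics/scene0.png

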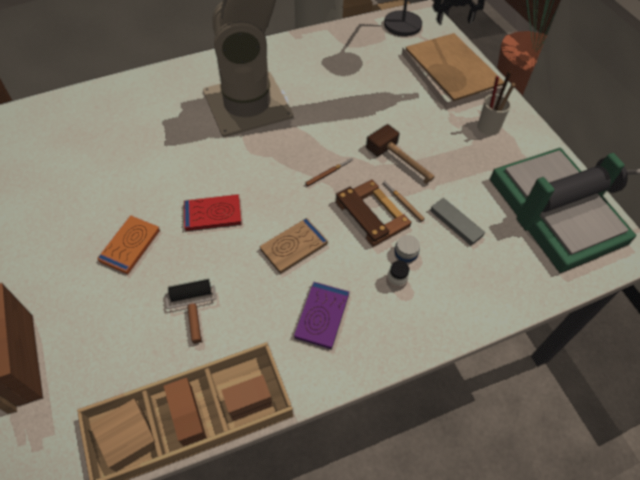

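View pics/top0.png

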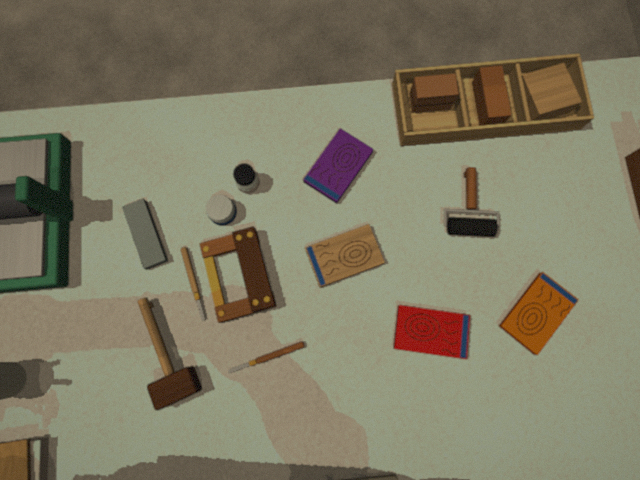

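Top view: the pale wooden block with its blue nose at left is at (345,255). The look-alikes are purple (339,165), red (431,331) and orange (538,313). I choose the wooden one. The hand rest is at (238,275), with its dark deck at (257,270) facing the block. Next is a close crop to check this.

```bash
python3 - <<'E'
import cv2
a=cv2.imread('pics/top0.png')[210:340,170:400]
cv2.imwrite('pics/c_top.png',cv2.resize(a,None,fx=3.4,fy=3.4,interpolation=cv2.INTER_CUBIC))
a=cv2.imread('pics/scene0.png')[160:300,240:440]
cv2.imwrite('pics/c_scene.png',cv2.resize(a,None,fx=4,fy=4,interpolation=cv2.INTER_CUBIC))
E
```

```text
(no output)
```

View pics/c_top.png

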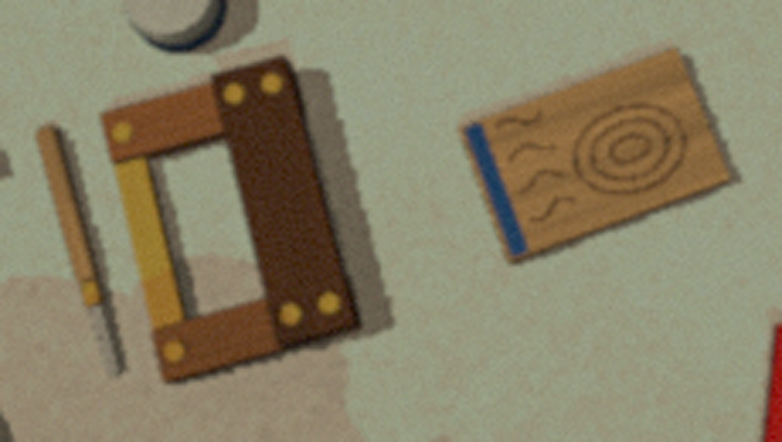

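View pics/c_scene.png

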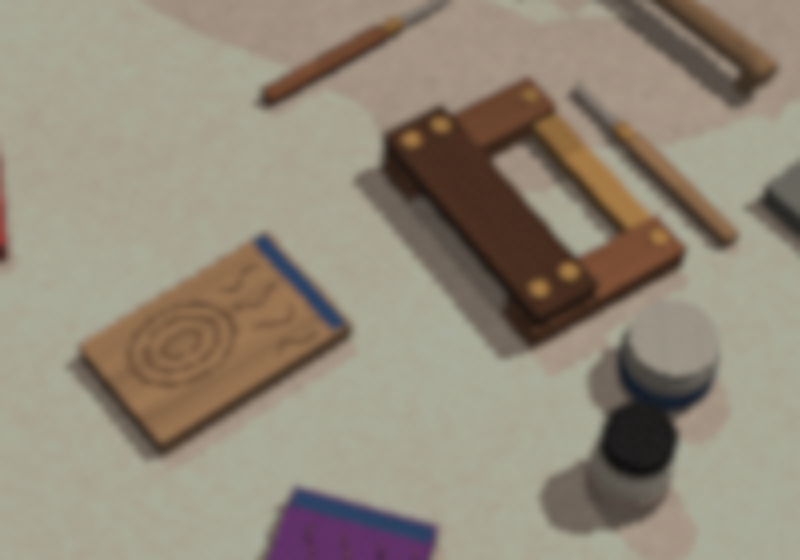

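The crop confirms it: pale wood, carved, blue nose band facing the deck. I'll measure the poses from the corners in both views.

```bash
cat > h.py <<'E'
import numpy as np, cv2
from workcell import manip
def ray(name,uv,T=None):
    c=manip.calibration(name); K=np.array([[c['fx'],0,c['cx']],[0,c['fy'],c['cy']],[0,0,1]])
    p=cv2.undistortPoints(np.array(uv,float).reshape(-1,1,2),K,np.array([c['k1'],0,0,0.]))[:,0]
    d=np.c_[p[:,0],-p[:,1],-np.ones(len(p))]
    if T is None: M=np.linalg.inv(c['view'])
    else: M=T@c['tool_from_camera']
    return M[:3,3],d@M[:3,:3].T
def onz(name,uv,z,T=None):
    o,d=ray(name,uv,T); return o+d*((z-o[2])/d[:,2])[:,None]
def toolT():
    from scipy.spatial.transform import Rotation as R
    o=manip.get_obs();T=np.eye(4);T[:3,:3]=R.from_quat(o['ee_rot']).as_matrix();T[:3,3]=o['position'];return T
def proj(name,P,T=None):
    c=manip.calibration(name)
    V=c['view'] if T is None else np.linalg.inv(T@c['tool_from_camera'])
    q=np.asarray(P)@V[:3,:3].T+V[:3,3]; x=q[:,0]/-q[:,2]; y=-q[:,1]/-q[:,2]; f=1+c['k1']*(x*x+y*y)
    return np.c_[c['fx']*x*f+c['cx'],c['fy']*y*f+c['cy']]
E
python3 - <<'E'
from h import *
def u(c,s,o): return (np.array(c)+.5)/s-.5+np.array(o)
def rep(n,P,nose):
    c=P.mean(0); a=(P[nose[0]]+P[nose[1]])/2-(P[nose[2]]+P[nose[3]])/2
    print(n,'c',c.round(4),'yaw',np.degrees(np.arctan2(a[1],a[0])).round(1),'sides',[np.linalg.norm(P[i]-P[i-1]).round(4) for i in range(4)])
t=(3.4,(170,210)); s=(4,(240,160))
rep('blk top',onz('top',u([(463,122),(677,50),(738,180),(514,260)],*t),.02),(0,3,1,2))
rep('blk scn',onz('scene',u([(262,234),(350,328),(165,440),(80,350)],*s),.02),(0,1,2,3))
rep('deck top',onz('top',u([(213,73),(290,57),(357,322),(278,343)],*t),.042),(0,3,1,2))
rep('deck scn',onz('scene',u([(442,107),(597,285),(535,320),(386,135)],*s),.042),(0,1,2,3))
# stop near face top edge top view: (147,158)-(184,322) crop at z .016
P=onz('top',u([(147,158),(184,321)],*t),.016);print('stop top edge near',P.round(4))
for n,uv in [('tin',(222,208)),('jar',(246,176)),('gouge',(300,345)),('mallet',(175,388)),('purple',(322,200))]: print(n,onz('top',[uv],.03).round(3))
E
```

```text
blk top c [ 0.5612 -0.0569  0.02  ] yaw 104.0 sides [np.float64(0.0936), np.float64(0.1447), np.float64(0.092), np.float64(0.1498)]
blk scn c [ 0.564  -0.0556  0.02  ] yaw 105.3 sides [np.float64(0.1462), np.float64(0.0928), np.float64(0.1418), np.float64(0.0861)]
deck top c [0.5481 0.1396 0.042 ] yaw 98.1 sides [np.float64(0.1734), np.float64(0.0489), np.float64(0.1711), np.float64(0.049)]
deck scn c [0.5507 0.1392 0.042 ] yaw 100.9 sides [np.float64(0.0454), np.float64(0.172), np.float64(0.0492), np.float64(0.1726)]
stop top edge near [[0.5852 0.2282 0.016 ]
 [0.4802 0.2098 0.016 ]]
tin [[0.687 0.201 0.03 ]]
jar [[0.755 0.144 0.03 ]]
gouge [[0.381 0.056 0.03 ]]
mallet [[0.321 0.312 0.03 ]]
purple [[ 0.684 -0.017  0.03 ]]
```

```bash
python3 -m handwheel '[[[-0.06,-0.055,-0.02,0,0,0.15,0],[-0.12,-0.11,-0.02,0,0,0.3,0],[-0.17,-0.156,-0.02,0,0,0.45,0],[-0.21,-0.193,-0.02,0,0,0.6,0],[-0.25,-0.23,-0.02,0,0,0.75,0],[-0.29,-0.267,-0.02,0,0,0.9,0],[-0.33,-0.304,-0.02,0,0,1.05,0],[-0.37,-0.34,-0.02,0,0,1.15,0]]]' 20; python3 -c "
from h import *
print(toolT().round(4),manip.get_obs()['joint_pos'])"
```

```text
clock: 1.15
position: [0.4265, 0.1882, 0.2514]
ee_rot: [0.644, 0.765, 0.0, -0.0]
ft_force: [1.5, 0.6, -0.6]
grip_width: 0.001
[[-1.703e-01  9.854e-01  2.000e-04  4.265e-01]
 [ 9.854e-01  1.703e-01  6.000e-04  1.882e-01]
 [ 5.000e-04  3.000e-04 -1.000e+00  2.514e-01]
 [ 0.000e+00  0.000e+00  0.000e+00  1.000e+00]] [-0.89117672 -0.05211817  0.36778627  1.84852101  0.01884403  1.34126751
 -0.35698675]
```

```bash
python3 -m handwheel '[[[-0.05,0.02,0,0,0,0,0],[-0.1,0.04,0,0,0,0,0],[-0.14,0.06,0,0,0,0,0],[-0.173,0.075,0,0,0,0,0],[-0.173,0.075,0,0,0,0,0],[-0.173,0.075,0,0,0,0,0]]]'; python3 - <<'E'
from h import *
T=toolT(); np.save('T1.npy',T); print(T.round(4)); im=manip.camera('wrist'); cv2.imwrite('pics/w1.png',im)
E
```

```text
clock: 1.9
position: [0.5294, 0.0334, 0.251]
ee_rot: [0.642, 0.766, -0.0, -0.0]
ft_force: [0.9, -0.5, -0.1]
grip_width: 0.0
[[-1.745e-01  9.847e-01 -8.000e-04  5.294e-01]
 [ 9.847e-01  1.745e-01  2.000e-04  3.340e-02]
 [ 3.000e-04 -7.000e-04 -1.000e+00  2.510e-01]
 [ 0.000e+00  0.000e+00  0.000e+00  1.000e+00]]
```

View pics/w1.png

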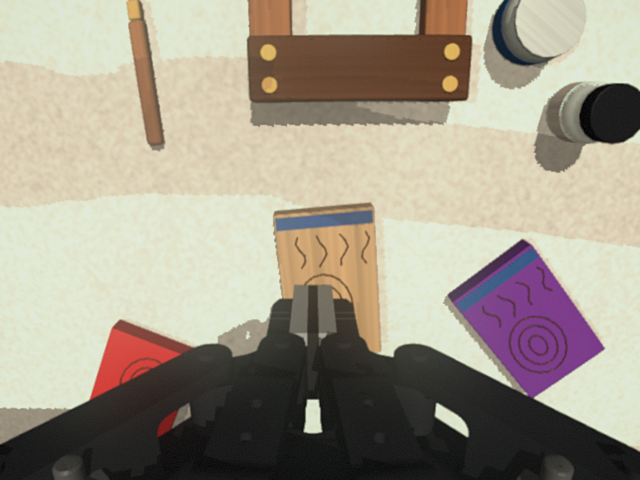

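The wrist view shows the deck squarely ahead at (359,68) and the block's nose at (324,215). I'll zoom in for the corners.

```bash
python3 - <<'E'
from h import *
im=cv2.imread('pics/w1.png')
cv2.imwrite('pics/w1a.png',cv2.resize(im[195:355,250:400],None,fx=3.7,fy=3.7,interpolation=cv2.INTER_CUBIC))
cv2.imwrite('pics/w1b.png',cv2.resize(im[0:130,235:485],None,fx=3.2,fy=3.2,interpolation=cv2.INTER_CUBIC))
E
```

```text
(no output)
```

View pics/w1a.png

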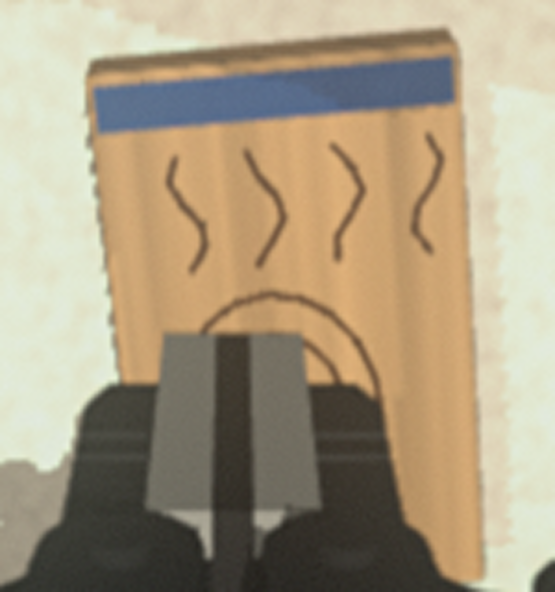

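View pics/w1b.png

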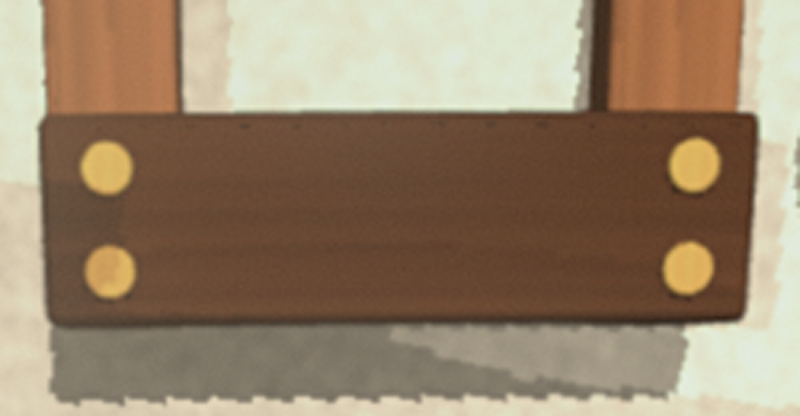

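```bash
python3 - <<'E'
from h import *
T=np.load('T1.npy')
def u(c,s,o): return (np.array(c)+.5)/s-.5+np.array(o)
D=onz('wrist',u([(42,117),(756,115),(745,318),(52,323)],3.2,(235,0)),.042,T)
c=D.mean(0);e=D[1]-D[0];e2=D[2]-D[3]
print('deck',D.round(4),c.round(4),[np.degrees(np.arctan2(v[1],v[0]))+90 for v in(e,e2)],np.linalg.norm(e),np.linalg.norm(D[1]-D[2]))
R=onz('wrist',u([(180,50),(180,108),(606,50),(606,108)],3.2,(235,0)),.024,T); print('rails inner',R.round(4))
B=onz('wrist',u([(92,83),(457,57),(458,100),(482,580),(95,130),(122,380)],3.7,(250,195)),.02,T)
print('blk',B.round(4))
for i,j in((1,0),(2,3),(4,5)):
    v=B[i]-B[j];print(np.degrees(np.arctan2(v[1],v[0])),np.linalg.norm(v))
E
```

```text
deck [[0.4581 0.1481 0.042 ]
 [0.6271 0.1793 0.042 ]
 [0.6366 0.1328 0.042 ]
 [0.4672 0.1011 0.042 ]] [0.5473 0.1403 0.042 ] [np.float64(100.46278928903214), np.float64(100.61065814041208)] 0.1718704749181522 0.047475428945252474
rails inner [[0.4868 0.1718 0.024 ]
 [0.4891 0.1583 0.024 ]
 [0.5916 0.1908 0.024 ]
 [0.5947 0.1775 0.024 ]]
blk [[ 0.499   0.0041  0.02  ]
 [ 0.5854  0.026   0.02  ]
 [ 0.5879  0.0155  0.02  ]
 [ 0.6231 -0.1145  0.02  ]
 [ 0.5015 -0.0075  0.02  ]
 [ 0.5184 -0.0728  0.02  ]]
14.208088321270344 0.0891580916995193
105.15485699439367 0.13466018583520797
104.49212970297097 0.06744874239379463
```

```bash
python3 - <<'E'
from h import *
print(onz('top',[(397,306),(394,350),(345,178),(304,345)],.02).round(3))
T=toolT()
for p in [(0.470,-0.069,.06),(0.4915,-0.065,.007)]:
    print(p,(T[:3,:3].T@(np.array(p)-T[:3,3])).round(4))
E
```

```text
[[ 0.442 -0.153  0.02 ]
 [ 0.353 -0.135  0.02 ]
 [ 0.733 -0.073  0.02 ]
 [ 0.38   0.048  0.02 ]]
(0.47, -0.069, 0.06) [-0.0909 -0.0764  0.1911]
(0.4915, -0.065, 0.007) [-0.0908 -0.0545  0.2441]
```

```bash
python3 -m handwheel '[[[-0.04,-0.035,0.02,0,0,0,0],[-0.08,-0.07,0.06,0,0,0,0],[-0.091,-0.077,0.11,0,0,0,0],[-0.091,-0.077,0.16,0,0,0,0],[-0.091,-0.077,0.2,0,0,0,0],[-0.091,-0.077,0.23,0,0,0,0],[-0.091,-0.077,0.243,0,0,0,0],[-0.091,-0.077,0.243,0,0,0,0]]]'; python3 - <<'E'
from h import *
T=toolT(); np.save('T2.npy',T); print(T.round(4)); im=manip.camera('wrist'); cv2.imwrite('pics/w2.png',im)
E
```

```text
clock: 2.95
position: [0.4695, -0.0697, 0.0082]
ee_rot: [0.642, 0.766, -0.0, -0.0]
ft_force: [0.5, -0.8, 0.4]
grip_width: -0.003
[[-1.750e-01  9.846e-01 -9.000e-04  4.695e-01]
 [ 9.846e-01  1.750e-01  1.000e-04 -6.970e-02]
 [ 3.000e-04 -8.000e-04 -1.000e+00  8.200e-03]
 [ 0.000e+00  0.000e+00  0.000e+00  1.000e+00]]
```

View pics/w2.png

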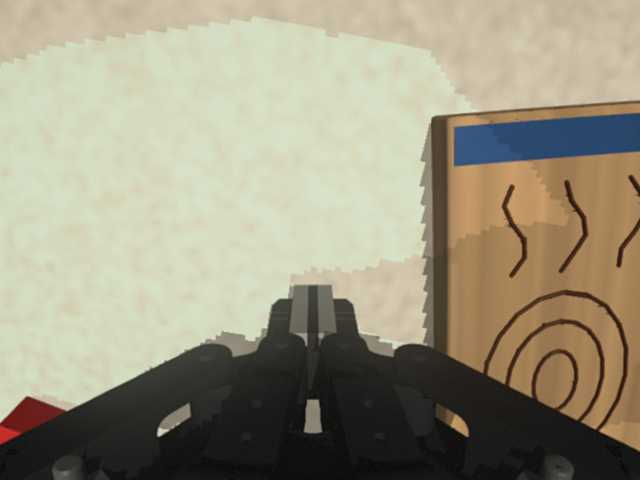

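The finger tips are low at (312,290), left of the block, and the block's left face is at column 437. Next is a slow side push along tool +y, then another look.

```bash
python3 -m handwheel '[[[0,0.01,0,0,0,0,0],[0,0.018,0,0,0,0,0],[0,0.024,0,0,0,0,0],[0,0.029,0,0,0,0,0],[0,0.034,0,0,0,0,0],[0,0.039,0,0,0,0,0],[0,0.044,0,0,0,0,0],[0,0.046,0,0,0,0,0]]]'; python3 - <<'E'
from h import *
T=toolT(); np.save('T3.npy',T); im=manip.camera('wrist'); cv2.imwrite('pics/w3.png',im)
E
```

```text
clock: 4.0
position: [0.5153, -0.0622, 0.0082]
ee_rot: [0.643, 0.766, -0.0, -0.0]
ft_force: [-0.8, -0.7, -0.2]
grip_width: -0.001
```

View pics/w3.png

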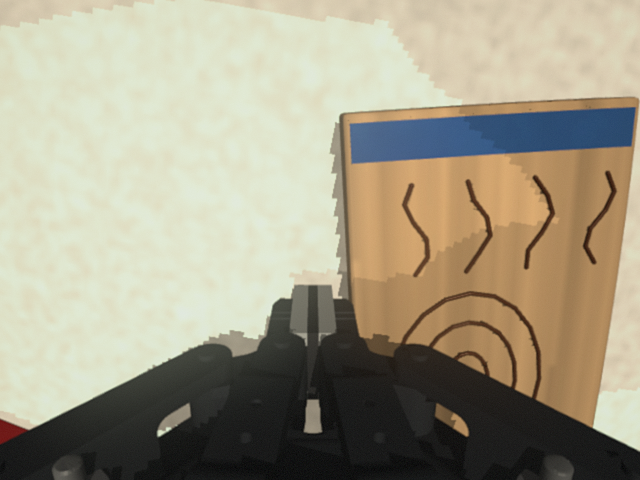

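```bash
cat >> h.py <<'E'
BC=np.array([0.5475,0.140]);BY=np.radians(100.5)
BD=np.array([np.cos(BY),np.sin(BY)]);BN=np.array([-BD[1],BD[0]])
def bf(P): r=np.asarray(P)[...,:2]-BC; return np.stack([r@BD,r@BN],-1)
E
python3 - <<'E'
from h import *
T=np.load('T3.npy')
# top face: nose L, nose R, left-edge pts, right-edge pt
P=onz('wrist',[(344,114),(637,98),(346,160),(351,285),(625,175),(598,420)],.02,T)
b=bf(P)*1000;print(b.round(1))
for i,j in((1,0),(2,3),(4,5)):
    v=b[i]-b[j]; print(np.degrees(np.arctan2(v[1],v[0])).round(1))
print('tcp',bf(T[:2,3][None])*1000)
E
```

```text
[[-123.1   58.8]
 [-117.9  -30.6]
 [-136.7   58.1]
 [-177.9   55.9]
 [-141.5  -30.9]
 [-235.7  -40.4]]
-86.7
3.0
5.7
tcp [[-192.93821054   68.48477239]]
```

```bash
python3 -m handwheel '[[[0,-0.006,0,0,0,0,0],[0.012,-0.006,0,0,0,0,0],[0.025,-0.006,0,0,0,0,0],[0.025,-0.001,0,0,0,0,0],[0.025,0.003,0,0,0,0,0],[0.025,0.007,0,0,0,0,0],[0.025,0.01,0,0,0,0,0],[0.025,0.01,0,0,0,0,0]]]'; python3 - <<'E'
from h import *
T=toolT(); np.save('T4.npy',T); im=manip.camera('wrist'); cv2.imwrite('pics/w4.png',im)
E
```

```text
clock: 5.05
position: [0.5209, -0.0361, 0.0083]
ee_rot: [0.643, 0.766, 0.0, 0.0]
ft_force: [-0.5, -0.9, -0.7]
grip_width: -0.003
```

View pics/w4.png

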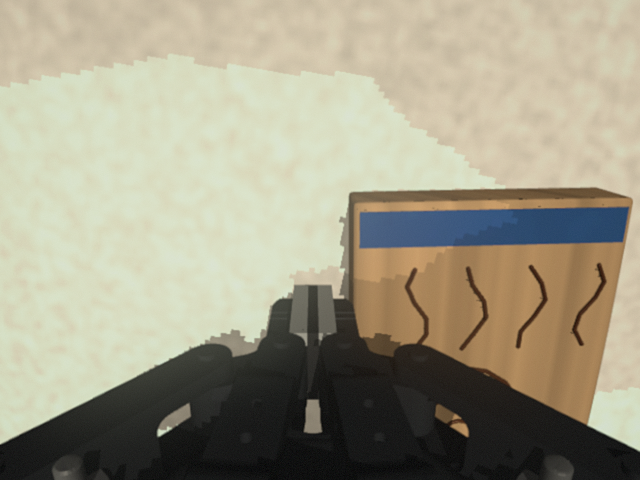

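```bash
python3 -m handwheel '[[[0,-0.01,0,0,0,0,0],[0,-0.015,-0.05,0,0,0,0.045],[0,-0.015,-0.1,0,0,0,0.045],[-0.03,0,-0.14,0,0,0,0.045],[-0.08,0.03,-0.15,0,0,0,0.045],[-0.12,0.05,-0.15,0,0,0,0.045],[-0.142,0.059,-0.15,0,0,0,0.045],[-0.142,0.059,-0.15,0,0,0,0.045]]]'; python3 - <<'E'
from h import *
T=toolT(); np.save('T5.npy',T); print(T.round(4)); im=manip.camera('wrist'); cv2.imwrite('pics/w5.png',im);cv2.imwrite('pics/top5.png',manip.camera('top'))
E
```

```text
clock: 6.1
position: [0.6028, -0.1677, 0.1579]
ee_rot: [0.644, 0.765, -0.001, 0.0]
ft_force: [-1.1, 0.2, -0.3]
grip_width: 0.53
[[-1.710e-01  9.853e-01 -7.000e-04  6.028e-01]
 [ 9.853e-01  1.710e-01 -1.200e-03 -1.677e-01]
 [-1.100e-03 -9.000e-04 -1.000e+00  1.579e-01]
 [ 0.000e+00  0.000e+00  0.000e+00  1.000e+00]]
```

View pics/w5.png

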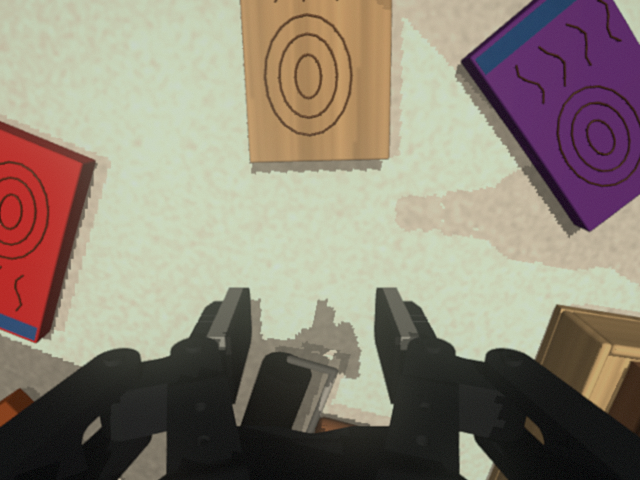

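```bash
python3 - <<'E'
from h import *
T=np.load('T5.npy')
P=onz('wrist',[(249,163),(389,159),(243,5),(392,5),(285,355),(248,430),(308,385)],.02,T)
b=bf(P)*1000;print(b.round(1))
for i,j in((0,1),(2,0),(3,1)):
    v=b[i]-b[j]; print(np.degrees(np.arctan2(v[1],v[0])).round(1))
print('tcp',bf(T[:2,3][None])*1000, 'toolyaw',np.degrees(np.arctan2(T[1,0],T[0,0])))
print('brayer top',bf(onz('top',[(447,228),(498,228),(447,212),(472,168)],.03))*1000)
a=cv2.imread('pics/top5.png')[210:340,170:400]
cv2.imwrite('pics/c_top5.png',cv2.resize(a,None,fx=3.4,fy=3.4,interpolation=cv2.INTER_CUBIC))
E
```

```text
[[-275.5   43.5]
 [-274.   -48.3]
 [-180.1   42.5]
 [-181.2  -47.3]
 [-419.4   24.3]
 [-488.9   56.5]
 [-446.2    7.4]]
90.9
-0.6
0.6
tcp [[-312.63487524    1.72321562]] toolyaw 99.84396311256553
brayer top [[-421.35776394   28.41183472]
 [-526.59127135   58.42181564]
 [-432.9840197    -5.3649796 ]
 [-518.86343214  -85.6720548 ]]
```

View pics/c_top5.png

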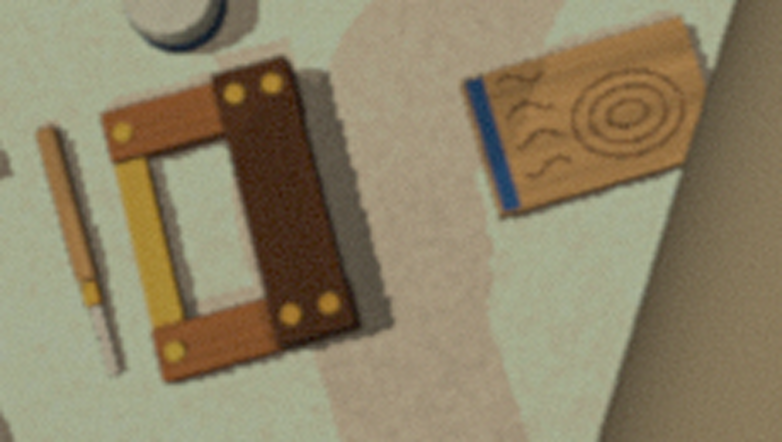

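```bash
python3 - <<'E'
from h import *
def u(c,s,o): return (np.array(c)+.5)/s-.5+np.array(o)
t=(3.4,(170,210))
b=bf(onz('top',u([(465,80),(503,213),(681,16)],*t),.02))*1000; d=bf(onz('top',u([(213,73),(290,57),(357,322),(278,343)],*t),.042))*1000
print('nose R,L, tail R',b.round(1)); print('deck',d.round(1),d.mean(0))
E
```

```text
nose R,L, tail R [[-127.5  -45.8]
 [-127.7   43.2]
 [-272.6  -48.5]]
deck [[ 23.2 -88.2]
 [-25.5 -85. ]
 [-24.3  86.1]
 [ 24.7  85.2]] [-0.48686696 -0.47304439]
```

Both views agree: the block is within about 2.5 mm laterally and 1° of the passage axis. Next: descend behind the tail with the fingers spread, correcting yaw by about 0.6°.

```bash
python3 -m handwheel '[[[0,0.004,0.05,0,0,-0.011,0.045],[0,0.004,0.1,0,0,-0.011,0.045],[0,0.004,0.13,0,0,-0.011,0.045],[0,0.004,0.145,0,0,-0.011,0.045],[0,0.004,0.152,0,0,-0.011,0.045],[0,0.004,0.152,0,0,-0.011,0.045]]]'; python3 - <<'E'
from h import *
T=toolT(); print(bf(T[:2,3][None])*1000,T[2,3], 'toolyaw',np.degrees(np.arctan2(T[1,0],T[0,0]))); im=manip.camera('wrist'); cv2.imwrite('pics/w6.png',im)
E
```

```text
clock: 6.95
position: [0.6077, -0.1646, 0.007]
ee_rot: [0.638, 0.77, 0.0, 0.0]
ft_force: [-0.6, 0.8, -0.5]
grip_width: 0.524
[[-310.44216773   -3.72282744]] 0.007025083770541139 toolyaw 100.67137753169156
```

View pics/w6.png

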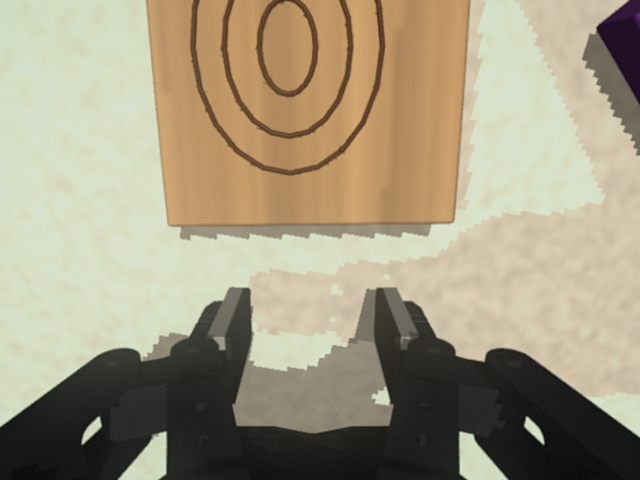

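```bash
python3 -m handwheel '[[[0.012,0,0,0,0,0,0.045],[0.02,0,0,0,0,0,0.045],[0.025,0,0,0,0,0,0.045],[0.032,0,0,0,0,0,0.045],[0.04,0,0,0,0,0,0.045],[0.048,0,0,0,0,0,0.045],[0.056,0,0,0,0,0,0.045],[0.064,0,0,0,0,0,0.045]]]';python3 -m handwheel '[[[0.008,0,0,0,0,0,0.045],[0.016,0,0,0,0,0,0.045],[0.022,0,0,0,0,0,0.045],[0.026,0,0,0,0,0,0.045],[0.028,0,0,0,0,0,0.045],[0.028,0,0,0,0,0,0.045]]]'; python3 - <<'E'
from h import *
T=toolT(); np.save('T7.npy',T); print(bf(T[:2,3][None])*1000,T[2,3], 'toolyaw',np.degrees(np.arctan2(T[1,0],T[0,0]))); im=manip.camera('wrist'); cv2.imwrite('pics/w7.png',im)
t=manip.camera('top');cv2.imwrite('pics/top7.png',t);a=t[210:340,170:400]
cv2.imwrite('pics/c_top7.png',cv2.resize(a,None,fx=3.4,fy=3.4,interpolation=cv2.INTER_CUBIC))
E
```

```text
clock: 8.0
position: [0.5954, -0.1013, 0.0063]
ee_rot: [0.638, 0.77, 0.0, 0.0]
ft_force: [0.1, -2.3, 2.1]
grip_width: 0.522
clock: 8.75
position: [0.5901, -0.0739, 0.0061]
ee_rot: [0.638, 0.77, 0.0, -0.0]
ft_force: [0.2, -0.4, -0.5]
grip_width: 0.524
[[-218.06521272   -2.90531248]] 0.006103863452154218 toolyaw 100.66877820229365
```

View pics/w7.png

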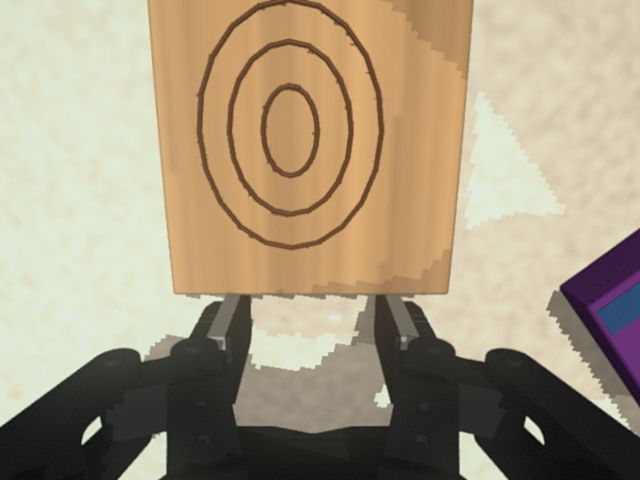

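View pics/c_top7.png

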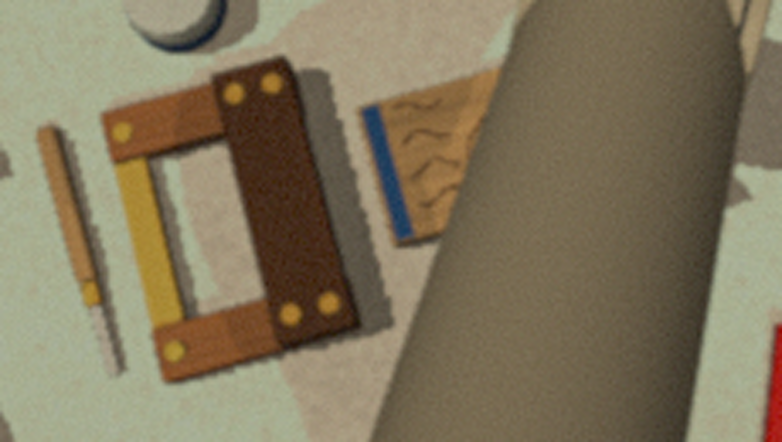

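```bash
python3 - <<'E'
from h import *
def u(c,s,o): return (np.array(c)+.5)/s-.5+np.array(o)
print((bf(onz('top',u([(361,107),(399,240)],3.4,(170,210)),.02))*1000).round(1))
T=np.load('T7.npy'); print((bf(onz('wrist',[(174,293),(449,292),(149,5),(473,5)],.02,T))*1000).round(1))
E
```

```text
[[-59.2 -47. ]
 [-60.6  41.8]]
[[-205.1   43.2]
 [-204.5  -47.6]
 [-118.3   43.1]
 [-118.1  -47.1]]
```

Block centred to about -2.3 mm with yaw near 0, and flush on both fingertips. Pushing on through the passage.

```bash
python3 -m handwheel '[[[0.006,0,0,0,0,0,0.045],[0.014,0,0,0,0,0,0.045],[0.022,0,0,0,0,0,0.045],[0.03,0,0,0,0,0,0.045],[0.038,0,0,0,0,0,0.045],[0.046,0,0,0,0,0,0.045],[0.053,0,0,0,0,0,0.045],[0.06,0,0,0,0,0,0.045]]]';python3 -m handwheel '[[[0.008,0,0,0,0,0,0.045],[0.016,0,0,0,0,0,0.045],[0.024,0,0,0,0,0,0.045],[0.032,0,0,0,0,0,0.045],[0.039,0,0,0,0,0,0.045],[0.045,0,0,0,0,0,0.045],[0.05,0,0,0,0,0,0.045],[0.052,0,0,0,0,0,0.045]]]'; python3 - <<'E'
from h import *
T=toolT(); np.save('T8.npy',T); print(bf(T[:2,3][None])*1000,T[2,3], 'toolyaw',np.degrees(np.arctan2(T[1,0],T[0,0]))); im=manip.camera('wrist'); cv2.imwrite('pics/w8.png',im)
t=manip.camera('top');cv2.imwrite('pics/top8.png',t);a=t[210:340,170:400]
cv2.imwrite('pics/c_top8.png',cv2.resize(a,None,fx=3.4,fy=3.4,interpolation=cv2.INTER_CUBIC))
E
```

```text
clock: 9.85
position: [0.5791, -0.0149, 0.0063]
ee_rot: [0.638, 0.77, 0.0, -0.0]
ft_force: [0.7, -0.6, -0.6]
grip_width: 0.527
clock: 10.85
position: [0.5696, 0.0361, 0.0063]
ee_rot: [0.638, 0.77, 0.0, -0.0]
ft_force: [0.5, -0.8, -1.1]
grip_width: 0.527
[[-106.16755291   -2.76458921]] 0.006294123139312116 toolyaw 100.67409216598944
```

View pics/w8.png

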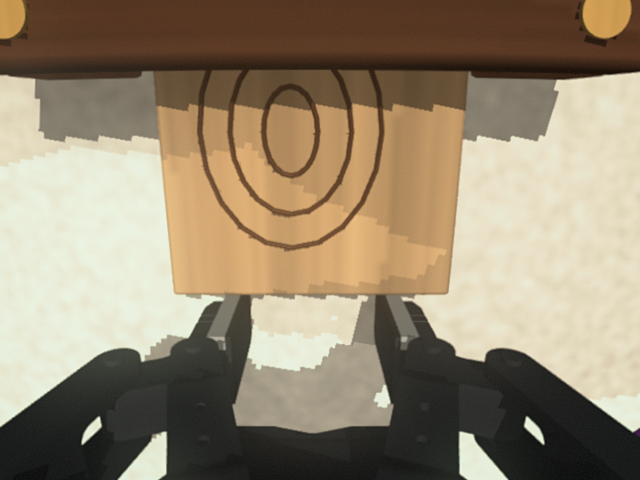

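View pics/c_top8.png

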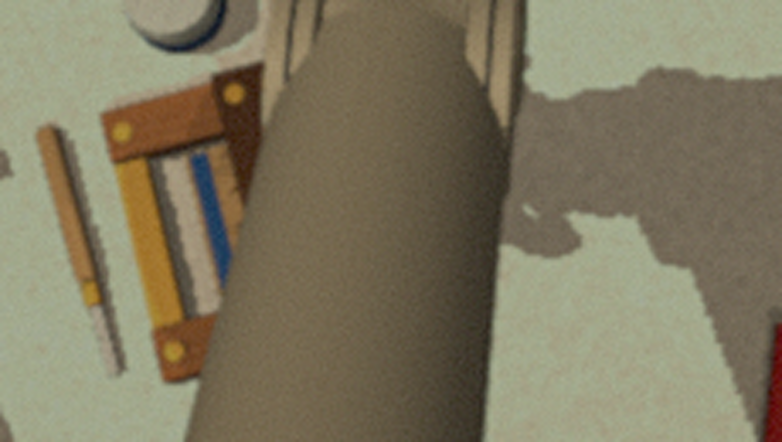

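Block nose is past the deck (blue band visible at (210,215) in the crop), about 23 mm short of the stop. Slow final approach.

```bash
python3 -m handwheel '[[[0.004,0,0,0,0,0,0.045],[0.008,0,0,0,0,0,0.045],[0.012,0,0,0,0,0,0.045],[0.015,0,0,0,0,0,0.045],[0.017,0,0,0,0,0,0.045],[0.019,0,0,0,0,0,0.045],[0.02,0,0,0,0,0,0.045]]]';python3 -m handwheel '[[[0.001,0,0,0,0,0,0.045],[0.002,0,0,0,0,0,0.045]]]';python3 -m handwheel '[[[0.001,0,0,0,0,0,0.045],[0.001,0,0,0,0,0,0.045]]]'
```

```text
clock: 11.82
position: [0.5659, 0.0555, 0.0063]
ee_rot: [0.638, 0.77, 0.0, 0.0]
ft_force: [-0.1, -1.8, 0.9]
grip_width: 0.529
clock: 12.08
position: [0.5656, 0.0573, 0.0063]
ee_rot: [0.638, 0.77, 0.0, 0.0]
ft_force: [0.2, -1.5, 1.2]
grip_width: 0.529
clock: 12.32
position: [0.5654, 0.0585, 0.0063]
ee_rot: [0.638, 0.77, 0.0, -0.0]
ft_force: [-0.4, -0.2, 0.8]
grip_width: 0.526
```

```bash
python3 -m handwheel '[[[0.001,0,0,0,0,0,0.045],[0.0015,0,0,0,0,0,0.045]]]';python3 -m handwheel '[[[0.001,0,0,0,0,0,0.045],[0.001,0,0,0,0,0,0.045]]]'; python3 -m handwheel '[[[0.001,0,0,0,0,0,0.045],[0.001,0,0,0,0,0,0.045]]]'
```

```text
clock: 12.58
position: [0.5651, 0.0599, 0.0063]
ee_rot: [0.638, 0.77, 0.0, 0.0]
ft_force: [0.2, -2.2, 1.4]
grip_width: 0.524
clock: 12.82
position: [0.5649, 0.0605, 0.0063]
ee_rot: [0.638, 0.77, -0.0, 0.0]
ft_force: [0.5, -3.5, 0.7]
grip_width: 0.522
clock: 13.08
position: [0.5649, 0.0606, 0.0063]
ee_rot: [0.639, 0.769, -0.0, 0.001]
ft_force: [1.9, -5.7, 0.1]
grip_width: 0.525
```

The TCP has stalled and the force is rising, so the nose is on the stop. One more gentle press to seat it square.

```bash
python3 -m handwheel '[[[0.001,0,0,0,0,0,0.045],[0.001,0,0,0,0,0,0.045]]]'; python3 -m handwheel '[[[0.001,0,0,0,0,0,0.045],[0.001,0,0,0,0,0,0.045]]]'; python3 - <<'E'
from h import *
T=toolT(); np.save('T9.npy',T); print(bf(T[:2,3][None])*1000,T[2,3], 'toolyaw',np.degrees(np.arctan2(T[1,0],T[0,0]))); im=manip.camera('wrist'); cv2.imwrite('pics/w9.png',im)
E
```

```text
clock: 13.32
position: [0.5649, 0.0606, 0.0063]
ee_rot: [0.639, 0.769, -0.001, 0.001]
ft_force: [2.3, -9.7, -0.0]
grip_width: 0.522
clock: 13.58
position: [0.5648, 0.0606, 0.0064]
ee_rot: [0.639, 0.769, -0.001, 0.002]
ft_force: [3.3, -11.9, -0.6]
grip_width: 0.53
[[-81.22173542  -2.57061747]] 0.006355150616231955 toolyaw 100.52873483255696
```

View pics/w9.png

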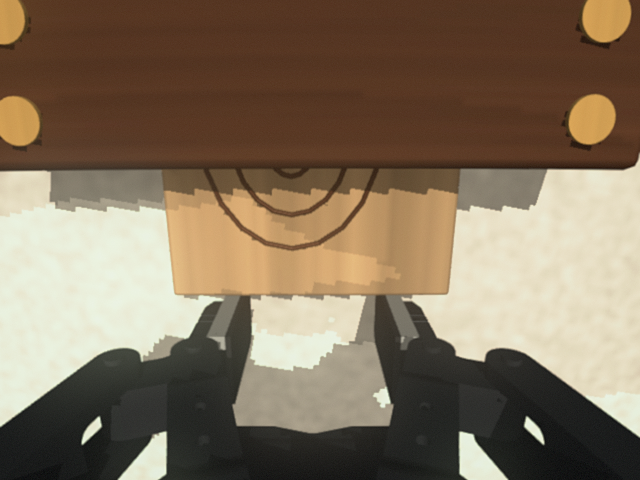

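The tail is square on both fingertips and the force built to 12 N with no motion. Now back off, rise and inspect the stop gap.

```bash
python3 -m handwheel '[[[-0.005,0,0,0,0,0,0.045],[-0.015,0,0,0,0,0,0.045],[-0.035,0,-0.01,0,0,0,0.045],[-0.04,0,-0.06,0,0,0,0.045],[-0.04,0,-0.12,0,0,0,0.045],[-0.04,0,-0.18,0,0,0,0.045],[-0.02,0,-0.22,0,0,0,0.045],[0.03,0,-0.22,0,0,0,0.045]]]'; python3 -m handwheel '[[[0.05,0,0,0,0,0,0.045],[0.07,0,0,0,0,0,0.045],[0.07,0,0,0,0,0,0.045],[0.07,0,0,0,0,0,0.045]]]'; python3 - <<'E'
from h import *
T=toolT(); np.save('T10.npy',T); print(bf(T[:2,3][None])*1000,T[2,3]); im=manip.camera('wrist'); cv2.imwrite('pics/w10.png',im);
o=onz
p=proj('wrist',[list(BC+.08*BD)+[0.016]],T)[0].astype(int); print(p)
x0=max(0,p[0]-100);y0=max(0,p[1]-60);cv2.imwrite('pics/w10a.png',cv2.resize(im[y0:y0+130,x0:x0+200],None,fx=4,fy=4,interpolation=cv2.INTER_CUBIC));print(x0,y0)
cv2.imwrite('pics/scene10.png',manip.camera('scene'))
E
```

```text
clock: 14.62
position: [0.561, 0.0901, 0.2308]
ee_rot: [0.641, 0.768, 0.003, 0.002]
ft_force: [-0.4, 1.6, -0.2]
grip_width: 0.525
clock: 15.12
position: [0.5464, 0.1596, 0.2266]
ee_rot: [0.639, 0.769, -0.0, 0.0]
ft_force: [-0.3, -1.1, 1.3]
grip_width: 0.525
[[19.41973471 -2.50559226]] 0.2265575218733209
[309 121]
209 61
```

View pics/w10.png

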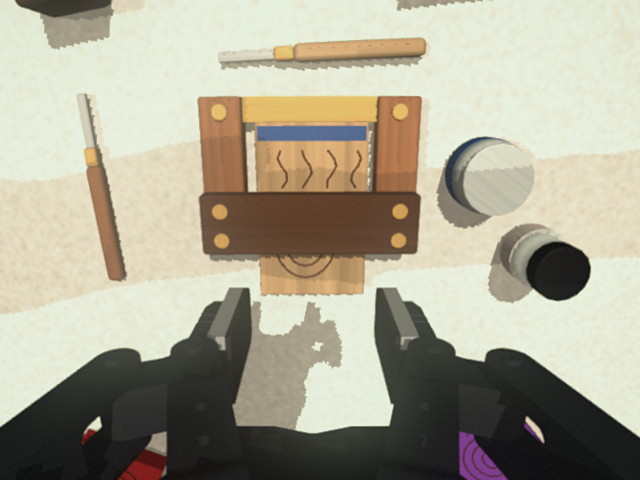

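View pics/w10a.png

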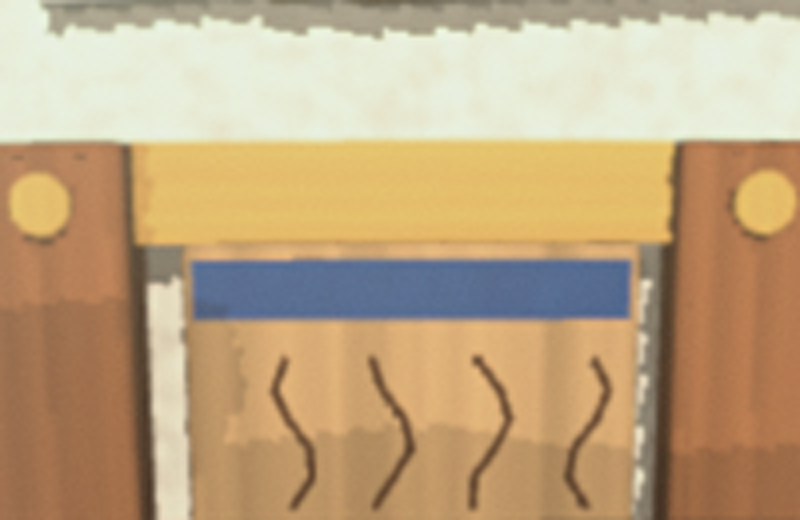

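View pics/scene10.png

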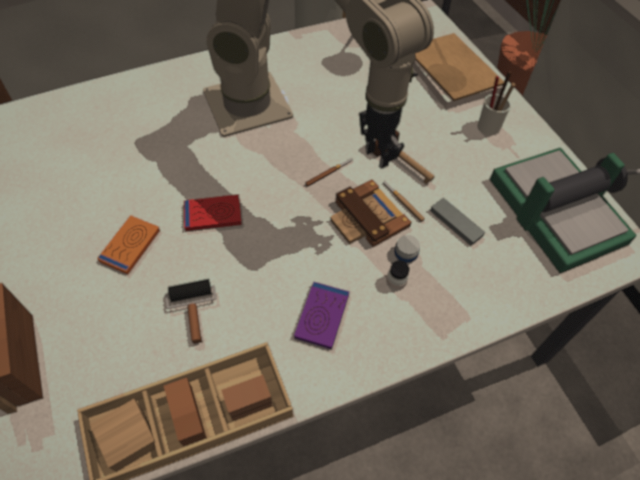

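The nose sits against the brass stop along its whole width (crop row 243, no bench visible between them). The side gaps to the rails are clear and the tools are at their original pixels. The arm is clear, so I'm handing in.

```bash
python3 -c "
from workcell import manip
print(manip.hand_in(), manip.get_obs()['clock'])"
```

```text
the job is handed in; nothing more can be done
the job is handed in; nothing more can be done
```

The wooden printing block is under the bridge with its blue-banded end flush against the brass stop, and I handed the job in about 15 s into the 67 s limit.

**What I did:** I nudged the block sideways about 25 mm with the shut fingertips to line it up with the passage. Then I pushed it straight from the tail with two spread fingertips, slowly at the end, until it met the stop. I never grasped or lifted it.

**Last checks:**
- **At the stop:** the fingers stopped moving and the force rose to about 12 N. They halted within 1 mm of where the given dimensions said they should.
- **Close view from above:** the nose touches the stop across its full width, square to it. It sits about 2.5 mm off centre, clear of both rails.
- **Surroundings:** in the final scene picture, judged by eye, the tools and ink are where they started. The arm was raised clear and touching nothing when I handed in.

No check failed. The camera views disagreed by about 2 mm and 1–2°, less than the 8 mm of side clearance in the passage.

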